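Lay out the drinks trolley on its matching mats

ROBOT

A 7-joint arm with a two-finger parallel gripper is mounted at the origin on the work surface. World frame = base frame: x ahead of the robot, y to its left, z up, the work surface at z = 0. Lengths are in m, angles in degrees, forces in N, time in s.
With the tool pointing down it reaches from about 0.35 to 0.775 m from the base axis. Payload 3.1 kg.
Tool frame: the origin (TCP) lies on the centre line of the jaws, within the pads' length; the fingertips stand 17 mm ahead of it and the grasp point (between the pads) lies 2 mm behind it (robot.tip_reach is the distance from the TCP to the fingertips, in m); z points along the fingers, y is the direction in which the jaws open and shut (so a half turn about z gives the same grasp; the last joint's range is limited). The gripper opens to 85 mm and grips with 20 to 120 N. Pads are 22 mm wide; open, the fingers measure 114 mm over their backs; the gripper's body (76 mm by 85 mm) begins 54 mm behind the grasp point. The pads swing forward as they close: fully open they stand 13 mm farther back than shut.
Start: joints at [70.205, 17.813, 0.802, 86.603, -0.252, 75.585, -1.558], TCP at [0.165, -0.525, 0.248] pointing down, gripper open.
Joint ranges: [-154.91, 154.91], [-16.99, 109.72], [-72.82, 74.43], [7.12, 147.25], [-82.49, 262.49], [11.32, 116.49], [-174.64, 174.64]. Speed limits (degrees/s): [159.86, 159.86, 180, 180, 180, 180, 180].

INTERFACE

Orientations are given as [roll, pitch, yaw] about the fixed x, y, z axes, in that order (R = Rz(yaw) Ry(pitch) Rx(roll)).
In Python, from station import robot, fingers, vision, workorder, recognise gives the robot as it stands. Calls block until the motion is done:
- robot.move_to(position, orientation): joint-space move of the TCP to a pose.
- robot.line_to(position, orientation=None, velocity=0.15, f_stop=None): straight line of the TCP; orientation=None keeps the orientation; velocity is the mean speed in m/s. With f_stop (N) it stops when the force on the tool has changed by that much, and returns True; else False.
- robot.move_j(angles): joint-space move.
- fingers.gripper_to(opening, force=None): opening from 0.0 (shut) to 1.0 (fully open); force is the grip in N (None keeps the last); returns when the fingers have stopped.
- robot.pause(seconds).
- robot.inverse_kinematics(position, orientation): joint angles nearest the present ones, or None.
- vision.grab_frame(name): name is "scene" or "top" or "wrist"; returns the picture (384x512x3 uint8, red, green, blue); there is no depth.
- vision.calibration(name): a dict with "mtx" (3x3 intrinsics, pixels), "extrinsics" (4x4, takes a point from world to camera coordinates); the wrist camera has in their place "T_tool_cam" (4x4, takes a point from camera to tool coordinates, whose origin is the TCP and whose axes are the flange's). Camera axes: x right, y up, looking along -z (the intrinsics and any distortion apply to the point x, -y, -z); pixel columns grow to the right and rows downward; lengths in m; the calibration is good to about 2 mm. The wrist camera is an equidistant fisheye: a pixel r from the principal point sees the ray r / f radians off the axis. A picture is of the moment at which its call begins: read the wrist's pose just before it. calibration takes no time and is no camera call.
A pose or a line that the arm cannot do raises robot.PlanningError and nothing moves.
- workorder.close_job(): hands the job in, once; it reports no verdict.
Trained networks look in the newest picture that a camera, given by its name, has taken for a name from the list of things; names that differ only in an ending like _2 or _b are one class to them, and where a whole thing is asked for, a point or a joint stands for the part that bears it (a point fixed in the world has none). Each returns a list of dicts, best first, with "p" (0 to 1); they miss things now and then, are a little off and sometimes report something else, mostly with a low value. They report only what shows in the picture. A call takes as long as a camera call. They do not tell look-alikes from the thing itself.
- recognise(label, camera): "rect" ([centre column, centre row, width, height] in pixels, round what is visible of it).
Readings, each from a call of its own:
- robot.current_time_s(): time.
- robot.current_joint_positions(): joint angles.
- robot.current_dq(): joint speeds.
- robot.current_joint_torque(): joint torques, N m.
- robot.current_tool_pos(): TCP position.
- robot.current_eef_rot(): TCP orientation.
- robot.current_contact_force(): force on the tool from outside, world axes, zero at the start.
- robot.current_torque(): the same for the moment, N m.
- robot.current_finger_gap(): opening from 0.0 (shut) to 1.0 (fully open).
Only numpy, scipy, OpenCV 4.12 (cv2) and the standard library are available. Lean on these libraries where they do the work, as an engineer would, in place of code of your own. Each camera call takes 0.05 s, during which the arm holds its last target.

TASK

Get the drinks trolley ready: set the steel tumbler, the brass measure, the red tin and the ice scoop each on its own brown leather mat, centred inside the matching outline. The tumbler, measure and tin stand upright, the tin squared up with its outline; the scoop lies flat along the long mat, either way round. Do not disturb the glass jug or the olive-green bowl, and let go of everything at the end.

Things in the scene. Friction and masses are not known exactly. Their poses are not given: they have to be found in the camera images.
- tumbler: Steel tumbler, an upright open cylinder 60 mm in diameter and 85 mm tall with straight sides and a dark base, about 0.22 kg. Origin at the centre of its underside, z up. Yaw does not matter.
- jigger: Brass bar measure standing on end: lower cup 42 mm in diameter up to 36 mm high, a short narrow waist, upper cup with straight sides 34 mm in diameter from 42 to 72 mm high; about 0.15 kg. Origin at the centre of its underside, z up. Yaw does not matter.
- tin: Red square lidded tin, 48 x 48 mm and 52 mm tall, with a brass band 40 mm up, about 0.16 kg. Origin at the centre of its underside, z up. x and y square to its sides.
- scoop: Clear pale-blue acrylic ice scoop lying on its flat underside, 150 mm long (x from -75 to +75 mm), about 0.09 kg. Its straight handle, 16 mm wide (along y) and 20 mm high, runs from x = -75 to -5 mm; its open pan, 50 mm wide and 30 mm high, from x = -5 to +75 mm. Origin at mid-length on the underside, x along its length towards the pan's lip, z up. Can be lifted by the handle near x = -30 mm.
- tumbler_mat: Larger round brown leather mat, 88 mm in diameter, with a silver-grey ring outline 76 mm inside diameter: the tumbler's place. Fixed to the trolley top, 3 mm thick; origin at the centre of its underside, z up. 
- jigger_mat: Smaller round brown leather mat, 70 mm in diameter, with a gold ring outline 58 mm inside diameter: the brass measure's place. Fixed to the trolley top, 3 mm thick; origin at the centre of its underside, z up. 
- tin_mat: Square brown leather mat, 76 x 76 mm, with a red square outline 64 mm wide inside: the tin's place. Fixed to the trolley top, 3 mm thick; origin at the centre of its underside, z up. x and y square to its sides.
- scoop_mat: Long brown leather mat, 180 x 80 mm, with a pale-blue rectangular outline 168 x 68 mm inside: the ice scoop's place. Fixed to the trolley top, 3 mm thick; origin at the centre of its underside, z up. x along its long side.
- jug: Glass stirring jug, an upright open glass cylinder 76 mm in diameter and 140 mm tall. A bystander: leave alone. Origin at the centre of its underside, z up. 
- bowl: Empty olive-green ceramic bowl, 116 mm across the rim and 48 mm tall. A bystander: leave alone. Origin at the centre of its underside, z up. 
Mind the look-alikes: they are no part of the job. What is shaped like the scoop_mat but orange is not meant.

How it is judged:
By the outcome, as a careful person would: the job done as asked, in the order asked, and still so for the second after the job is handed in, with the robot touching nothing.
It also fails if it takes over 125 s, if anything falls off the work surface, if the arm or the gripper's body presses on something with over 40 N, if the wrist force passes 120 N, or if a joint passes its speed limit or range.

## Working session

There is one attempt and no reset: what is moved stays moved. The work goes in short steps, each a Python script; the robot and the scene stay as the last script left them, time stands still between calls to the robot, and variables do not carry over. Pictures are saved under pics/ and viewed, and the job is handed in when it is done.

```bash
ls -la; mkdir -p pics
python3 - <<'E'
from station import robot, fingers, vision, workorder, recognise
import cv2
for n in ["scene","top","wrist"]:
    im=vision.grab_frame(n); cv2.imwrite(f"pics/{n}0.png",im[:,:,::-1])
    c=vision.calibration(n); print(n,c)
print(robot.current_time_s(),robot.current_eef_rot(),robot.current_tool_pos())
E
```

```text
total 12
drwxr-xr-x  3 agent agent 4096 Dec  5 22:35 .
drwxr-xr-x 23 root  root  4096 Dec  5 22:35 ..
drwxr-xr-x  2 agent agent 4096 Dec  5 22:35 pics
scene {'mtx': array([[419.40015382,   0.        , 262.38879322],
       [  0.        , 419.40015382, 187.13629358],
       [  0.        ,   0.        ,   1.        ]]), 'extrinsics': array([[-0.19223523,  0.98134783,  0.00143064,  0.07926567],
       [-0.75240682, -0.14832381,  0.64178191,  0.30550559],
       [ 0.63002349,  0.12229667,  0.76688586, -1.33705607],
       [ 0.        ,  0.        ,  0.        ,  1.        ]])}
top {'mtx': array([[355.7614001 ,   0.        , 249.84890621],
       [  0.        , 355.7614001 , 197.13860454],
       [  0.        ,   0.        ,   1.        ]]), 'extrinsics': array([[ 0.0159051 , -0.99940555, -0.03058701,  0.00591396],
       [ 0.9951346 ,  0.0128475 ,  0.09768353, -0.42248162],
       [-0.09723249, -0.03199186,  0.99474739, -0.94582378],
       [ 0.        ,  0.        ,  0.        ,  1.        ]])}
wrist {'mtx': array([[297.31863964,   0.        , 256.15719704],
       [  0.        , 297.31863964, 187.94945281],
       [  0.        ,   0.        ,   1.        ]]), 'T_tool_cam': array([[ 1.07222738e-05,  9.54368227e-01,  2.98632360e-01,
         7.63965010e-02],
       [ 9.99999965e-01,  6.82786540e-05, -2.54109271e-04,
        -3.25913182e-04],
       [-2.62904030e-04,  2.98632352e-01, -9.54368194e-01,
        -1.25337514e-01],
       [ 0.00000000e+00,  0.00000000e+00,  0.00000000e+00,
         1.00000000e+00]])}
0.15 [-1.79897927e+02  4.68085088e-03  1.74137999e+01] [ 0.16441518 -0.52431029  0.2474784 ]
```

View pics/top0.png

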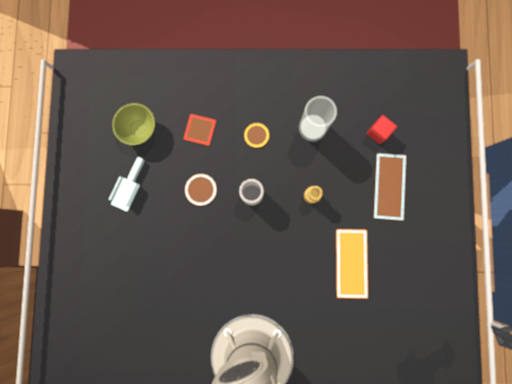

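View pics/scene0.png

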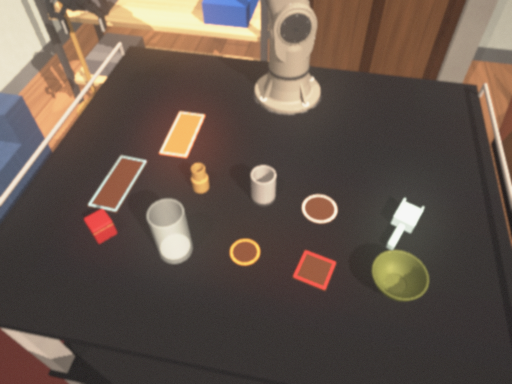

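View pics/wrist0.png

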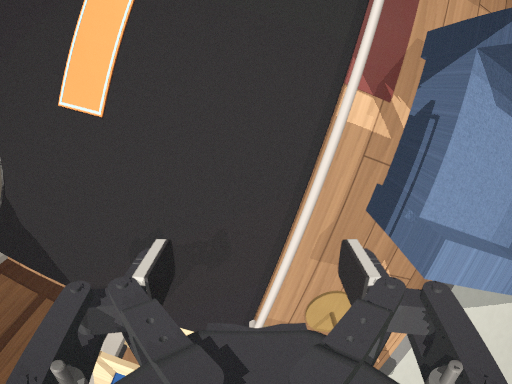

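```bash
cat > h.py <<'E'
from station import robot, fingers, vision, workorder, recognise
import cv2, numpy as np
def ray_plane(name,u,v,z):
    c=vision.calibration(name);K=c['mtx'];E=c['extrinsics']
    d=np.array([(u-K[0,2])/K[0,0],-(v-K[1,2])/K[1,1],-1.0])
    R,t=E[:3,:3],E[:3,3]; o=-R.T@t; d=R.T@d
    return o+d*(z-o[2])/d[2]
def proj(name,P):
    c=vision.calibration(name);K=c['mtx'];E=c['extrinsics']
    p=E[:3,:3]@np.asarray(P,float)+E[:3,3]
    return np.array([K[0,2]+K[0,0]*p[0]/-p[2],K[1,2]+K[1,1]*-p[1]/-p[2]])
def wrist_T():
    from scipy.spatial.transform import Rotation as R
    T=np.eye(4);T[:3,:3]=R.from_euler('xyz',robot.current_eef_rot(),degrees=True).as_matrix();T[:3,3]=robot.current_tool_pos();return T
def wproj(T,P):
    c=vision.calibration('wrist');K=c['mtx'];C=T@c['T_tool_cam']
    p=C[:3,:3].T@(np.asarray(P,float)-C[:3,3]); q=np.array([p[0],-p[1],-p[2]])
    r=np.hypot(q[0],q[1]);th=np.arctan2(r,q[2])
    return np.array([K[0,2]+K[0,0]*th*q[0]/r,K[1,2]+K[1,1]*th*q[1]/r])
def wray(T,u,v,z):
    c=vision.calibration('wrist');K=c['mtx'];C=T@c['T_tool_cam']
    x=(u-K[0,2])/K[0,0];y=(v-K[1,2])/K[1,1];th=np.hypot(x,y)
    d=np.array([np.sin(th)*x/th,-np.sin(th)*y/th,-np.cos(th)])
    d=C[:3,:3]@d;o=C[:3,3];return o+d*(z-o[2])/d[2]
E
python3 - <<'E'
from h import *
for n in ["top","scene"]:
    im=vision.grab_frame(n)
    for l in ["tumbler","jigger","tin","scoop","tumbler_mat","jigger_mat","tin_mat","scoop_mat","jug","bowl"]:
        print(n,l,[(np.round(d['rect'],1).tolist(),round(d['p'],2), ray_plane(n,d['rect'][0],d['rect'][1],0.003)[:2].round(3).tolist()) for d in recognise(l,n)[:3]])
im=cv2.imread('pics/top0.png')
cv2.imwrite('pics/topL.png',cv2.resize(im[85:235,90:290],None,fx=4,fy=4,interpolation=cv2.INTER_CUBIC))
cv2.imwrite('pics/topR.png',cv2.resize(im[85:235,230:430],None,fx=4,fy=4,interpolation=cv2.INTER_CUBIC))
E
```

```text
top tumbler [([250.1, 191.8, 22.0, 23.5], 0.75, [0.439, 0.012])]
top jigger [([312.9, 195.6, 19.6, 20.3], 0.5, [0.431, -0.161])]
top tin [([379.2, 131.8, 31.5, 27.6], 0.96, [0.612, -0.345]), ([256.7, 133.5, 27.6, 25.2], 0.67, [0.604, -0.004])]
top scoop [([127.8, 184.3, 30.0, 54.4], 0.94, [0.456, 0.356])]
top tumbler_mat [([198.5, 190.1, 31.6, 31.1], 0.64, [0.442, 0.156])]
top jigger_mat [([254.8, 135.3, 25.2, 24.3], 0.88, [0.599, 0.001])]
top tin_mat [([198.9, 129.7, 31.7, 29.7], 0.82, [0.614, 0.16]), ([200.2, 191.4, 32.7, 28.5], 0.58, [0.438, 0.151])]
top scoop_mat [([352.5, 264.2, 33.3, 65.9], 0.65, [0.246, -0.267])]
top jug [([320.0, 119.2, 35.6, 46.6], 0.68, [0.647, -0.181])]
top bowl [([133.9, 123.6, 44.9, 37.8], 0.56, [0.631, 0.347])]
scene tumbler [([264.6, 187.0, 26.5, 34.6], 0.95, [0.407, 0.005])]
scene jigger [([198.3, 180.2, 13.4, 31.9], 0.77, [0.418, -0.169])]
scene tin [([100.3, 225.8, 33.4, 35.4], 0.64, [0.601, -0.357])]
scene scoop [([406.6, 223.8, 34.7, 48.5], 0.66, [0.454, 0.36])]
scene tumbler_mat [([319.0, 211.1, 32.7, 32.9], 0.76, [0.457, 0.15])]
scene jigger_mat [([245.3, 253.0, 25.8, 28.4], 0.74, [0.608, -0.001])]
scene tin_mat [([313.9, 271.0, 40.3, 42.0], 0.93, [0.623, 0.157])]
scene scoop_mat [([117.9, 186.1, 60.5, 55.3], 0.59, [0.477, -0.366]), ([182.2, 135.0, 42.0, 45.2], 0.59, [0.262, -0.264])]
scene jug [([168.9, 231.5, 43.1, 68.8], 0.71, [0.585, -0.191]), ([399.9, 274.2, 59.1, 51.5], 0.26, [0.594, 0.342])]
scene bowl [([399.8, 273.5, 54.5, 52.4], 0.88, [0.593, 0.342])]
```

View pics/topL.png

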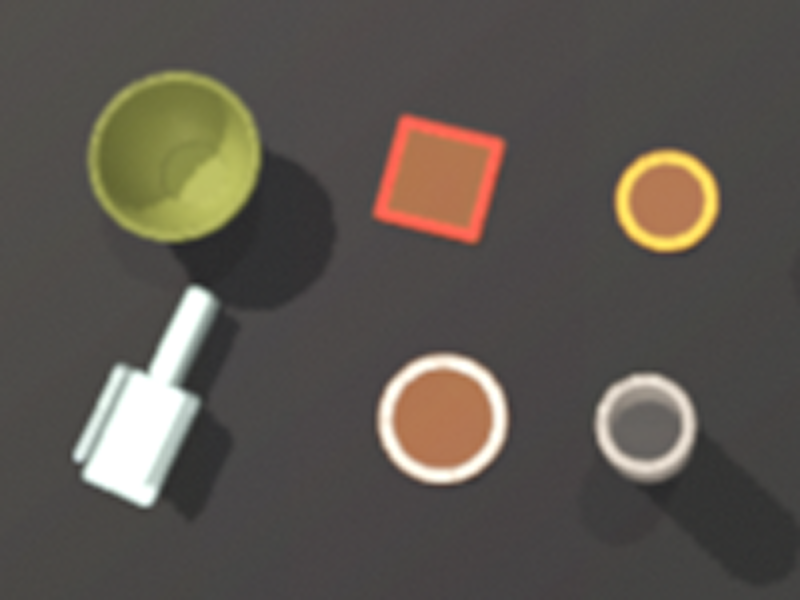

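View pics/topR.png

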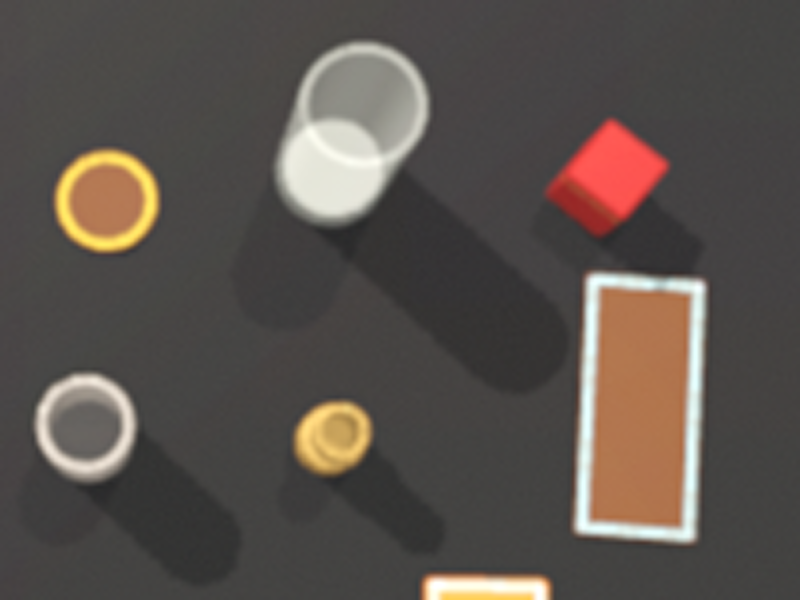

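```bash
cat > seg.py <<'E'
from h import *
def blob(img,u,v,thr=95,rad=None):
    big=cv2.resize(img,None,fx=4,fy=4,interpolation=cv2.INTER_CUBIC)
    m=(big.max(2)>thr).astype(np.uint8)
    n,l,s,c=cv2.connectedComponentsWithStats(m)
    k=l[int(v*4+1.5),int(u*4+1.5)]
    if k==0: return None
    cs,_=cv2.findContours((l==k).astype(np.uint8),cv2.RETR_EXTERNAL,cv2.CHAIN_APPROX_NONE)
    ct=max(cs,key=cv2.contourArea)[:,0,:]
    return (ct-1.5)/4
if __name__=='__main__':
    G={'tumbler_mat':(.442,.153),'jigger_mat':(.603,0),'tin_mat':(.617,.158),'scoop_mat':(.46,-.366)}
    for n in ['top','scene']:
        im=vision.grab_frame(n)
        for k,g in G.items():
            uv=proj(n,(*g,.003)); ct=blob(im,*uv)
            if ct is None: print(n,k,None);continue
            W=np.array([ray_plane(n,u,v,.003)[:2] for u,v in ct]).astype(np.float32)*1000
            r=cv2.minAreaRect(W); e,rr=cv2.minEnclosingCircle(W)
            m=cv2.moments(W.reshape(-1,1,2)); print(n,k,'rect',np.round(r[0],1),np.round(r[1],1),round(r[2],1),'cen',round(m['m10']/m['m00'],1),round(m['m01']/m['m00'],1),'area',round(abs(m['m00'])))
E
python3 seg.py
```

```text
top tumbler_mat rect [445.  151.6] [94.1 93.8] 1.4 cen 444.9 151.3 area 6946
top jigger_mat rect [601.2  -2.2] [76.3 76. ] 0.6 cen 601.1 -2.5 area 4565
top tin_mat rect [615.7 158.9] [83.4 83.5] 76.2 cen 615.8 158.9 area 6713
top scoop_mat rect [ 459.8 -370.2] [ 86.3 185.9] 86.3 cen 459.6 -370.3 area 15686
scene tumbler_mat rect [447.2 149.3] [94.7 95.6] 55.8 cen 447.2 149.4 area 7056
scene jigger_mat rect [603.5  -4.2] [76.3 74.9] 11.1 cen 603.4 -4.1 area 4542
scene tin_mat rect [617.7 157.1] [81.  83.1] 76.5 cen 617.7 157.0 area 6534
scene scoop_mat rect [ 508.  -367.9] [286.8 107.1] 3.3 cen 495.4 -367.6 area 21494
```

Run:
```python
from h import *
for n,(u,v),z in [('tumbler',(251.2,191.3),.085),('jigger',(315.2,193.5),.072),('tin',(383,127.8),.052),('bowl',(133.75,124.25),.048),('jugbase',(312.6,127),.0)]:
    print(n,ray_plane('top',u,v,z).round(4))
robot.move_to([.45,.07,.27],[180,0,90]); T=wrist_T()
im=vision.grab_frame('wrist'); cv2.imwrite('pics/w1.png',im[:,:,::-1]); np.save('T1.npy',T)
print(robot.current_time_s(),robot.current_joint_positions())
for P in [(.445,.0,.085),(.446,.150,.003),(.602,-.003,.003)]: print(wproj(T,P))
```

```text
tumbler [0.431  0.0067 0.085 ]
jigger [ 0.4289 -0.1569  0.072 ]
tin [ 0.6084 -0.3389  0.052 ]
bowl [0.615  0.3305 0.048 ]
jugbase [ 0.625  -0.1609  0.    ]
3.75 [ 35.29251129  11.22407877 -53.24898726  96.66187189   9.22850863
  76.75554742 -19.71647656]
[251.70671055 227.77228433]
[252.65218297  93.93125185]
[359.60482587 204.02367851]
```

View pics/w1.png

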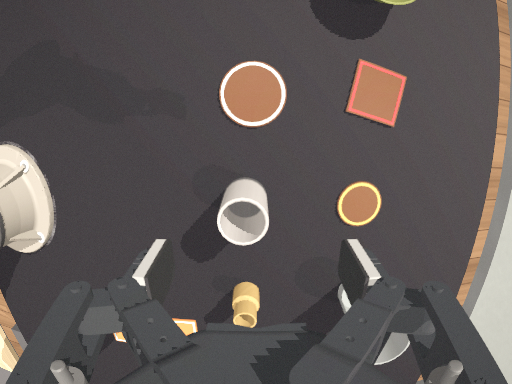

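```bash
cat >> h.py <<'E'
def circ(x,y,z,r): 
    a=np.linspace(0,2*np.pi,60); return [(x+r*np.cos(t),y+r*np.sin(t),z) for t in a]
def draw(im,T,pts,col=(0,255,0)):
    s=3;p=np.array([wproj(T,q) for q in pts]); cv2.polylines(im,[np.int32(np.round((p+.5)*s-.5))],False,col,1)
E
python3 - <<'E'
from h import *
from seg import blob
T=np.load('T1.npy'); im=cv2.imread('pics/w1.png')
t=wray(T,243.5,219.5,.085);print('tumbler',t)
for k,(u,v) in {'tumbler_mat':(252,94),'jigger_mat':(359,204),'tin_mat':(377,93)}.items():
    ct=blob(im,u,v); W=np.array([wray(T,a,b,.003)[:2] for a,b in ct]).astype(np.float32)*1000
    m=cv2.moments(W.reshape(-1,1,2)); r=cv2.minAreaRect(W); print(k,np.round(r[0],1),np.round(r[1],1),round(r[2],1),round(m['m10']/m['m00'],1),round(m['m01']/m['m00'],1))
j=wray(T,245,315,.072);print('jig',j)
big=cv2.resize(im,None,fx=3,fy=3,interpolation=cv2.INTER_CUBIC)
for z in (0,.085): draw(big,T,circ(t[0],t[1],z,.030))
draw(big,T,circ(j[0],j[1],.072,.017)); draw(big,T,circ(j[0],j[1],0,.021),(0,0,255))
cv2.imwrite('pics/w1b.png',big[480:1020,560:1160])
E
```

```text
tumbler [0.43576324 0.01039512 0.085     ]
tumbler_mat [445.9 150.8] [88.8 88.7] 89.8 445.9 150.8
jigger_mat [601.9  -2.6] [71.6 72.1] 63.8 602.0 -2.6
tin_mat [616.7 158.4] [78.5 78.8] 76.5 616.6 158.5
jig [ 0.43388435 -0.14481184  0.072     ]
```

View pics/w1b.png

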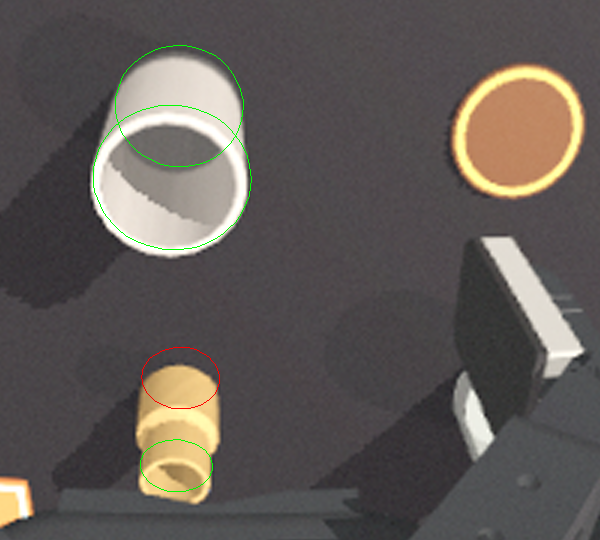

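```bash
cat >> h.py <<'E'
def pick(x,y,z,yaw,hov,opening=1.0,force=40,pre=True):
    O=[180,0,yaw]
    robot.move_to([x,y,hov],O)
    if abs(robot.current_finger_gap()-opening)>.03: fingers.gripper_to(opening)
    robot.line_to([x,y,z],O,velocity=0.12)
    fingers.gripper_to(0.0,force=force)
    print('gap',robot.current_finger_gap(),'t',robot.current_time_s(),robot.current_tool_pos())
def lift(z,vel=.15):
    p=robot.current_tool_pos(); robot.line_to([p[0],p[1],z],None,velocity=vel)
    print('lift gap',robot.current_finger_gap(),robot.current_contact_force(),robot.current_time_s())
def place(x,y,z,yaw,hov,opening=1.0,via=None):
    O=[180,0,yaw]
    robot.move_to([x,y,hov],O)
    robot.line_to([x,y,z+.012],O,velocity=.15)
    hit=robot.line_to([x,y,z],O,velocity=.03,f_stop=6)
    print('hit',hit,robot.current_tool_pos())
    fingers.gripper_to(opening)
E
python3 - <<'E'
from h import *
pick(.4353,.0075,.048,90,.15)
lift(.12)
place(.4459,.1508,.0515,90,.12)
robot.line_to([.4459,.1508,.15],None,velocity=.2)
print(robot.current_time_s())
im=vision.grab_frame('wrist'); T=wrist_T();np.save('T2.npy',T); cv2.imwrite('pics/w2.png',im[:,:,::-1])
E
```

```text
gap 0.7062885401246427 t 5.7083 [0.43544585 0.00741693 0.04896069]
lift gap 0.7036697140745803 [-0.41981332  0.13791549 -2.4828938 ] 6.3417
hit True [0.4462621  0.15076211 0.05201066]
8.9583
```

View pics/w2.png

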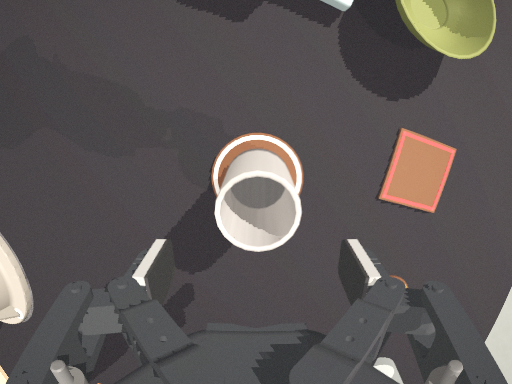

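Run:
```python
from h import *
T=np.load('T2.npy'); im=cv2.imread('pics/w2.png'); big=cv2.resize(im,None,fx=3,fy=3,interpolation=cv2.INTER_CUBIC)
for z in (.003,.088): draw(big,T,circ(.4459,.1508,z,.030))
cv2.imwrite('pics/w2b.png',big[360:780,580:960])
robot.move_to([.435,-.12,.22],[180,0,90]); T=wrist_T()
im=vision.grab_frame('wrist')[:,:,::-1].copy(); cv2.imwrite('pics/w3.png',im);np.save('T3.npy',T)
big=cv2.resize(im,None,fx=3,fy=3,interpolation=cv2.INTER_CUBIC)
x,y=.432,-.155
draw(big,T,circ(x,y,0,.021),(0,0,255));draw(big,T,circ(x,y,.036,.021),(0,0,255));draw(big,T,circ(x,y,.072,.017))
p=wproj(T,(x,y,.036)); a,b=int(p[0]*3),int(p[1]*3); print(a,b)
cv2.imwrite('pics/w3b.png',big[max(b-200,0):b+200,a-250:a+250])
print(robot.current_time_s())
```

```text
760 607
10.1417
```

View pics/w2b.png

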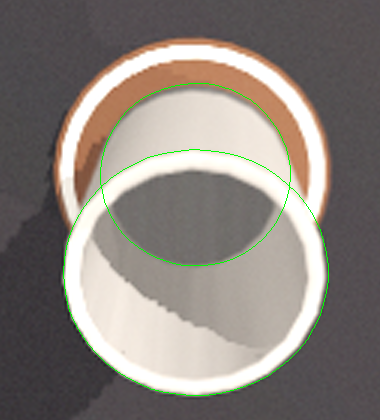

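View pics/w3b.png

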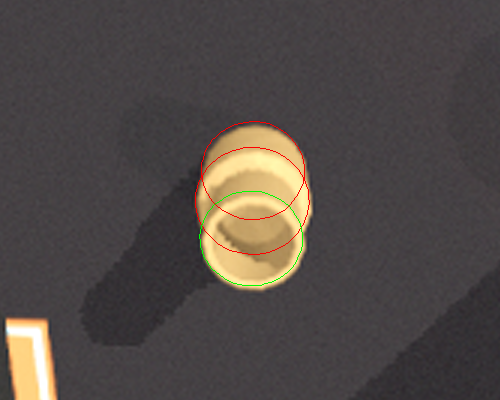

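Run:
```python
from h import *
pick(.4323,-.1565,.057,90,.15,opening=.65)
lift(.12)
place(.6019,-.0026,.0605,90,.12,opening=.65)
robot.line_to([.6019,-.0026,.16],None,velocity=.2)
print(robot.current_time_s())
T=wrist_T();im=vision.grab_frame('wrist')[:,:,::-1].copy(); np.save('T4.npy',T); cv2.imwrite('pics/w4.png',im)
big=cv2.resize(im,None,fx=3,fy=3,interpolation=cv2.INTER_CUBIC)
x,y=.6019,-.0026
draw(big,T,circ(x,y,.003,.021),(0,0,255));draw(big,T,circ(x,y,.039,.021),(0,0,255));draw(big,T,circ(x,y,.075,.017))
p=wproj(T,(x,y,.036)); a,b=int(p[0]*3),int(p[1]*3); print(a,b)
cv2.imwrite('pics/w4b.png',big[max(b-200,0):b+200,a-250:a+250])
```

```text
gap 0.38153213758270044 t 12.2167 [ 0.43295744 -0.15680815  0.05792241]
lift gap 0.3753093604767336 [-0.19720383 -0.07376996 -1.66996078] 12.7833
hit True [ 0.60211972 -0.00261142  0.06103655]
15.5917
772 558
```

View pics/w4b.png

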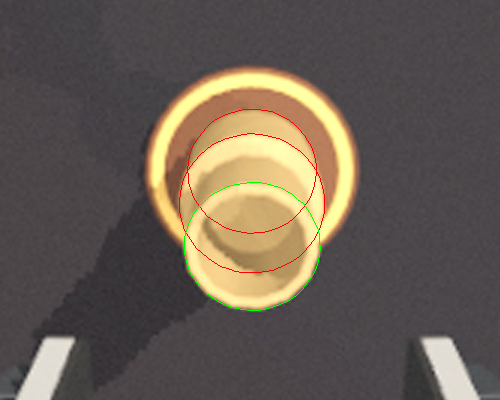

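Run:
```python
from h import *
robot.line_to([.6019,-.0026,.27],None,velocity=.25)
robot.move_to([.54,-.33,.27],[180,0,90]); T=wrist_T()
im=vision.grab_frame('wrist')[:,:,::-1].copy(); cv2.imwrite('pics/w5.png',im);np.save('T5.npy',T)
print(robot.current_time_s(),wproj(T,(.609,-.340,.052)),wproj(T,(.461,-.369,.003)))
```

```text
17.5417 [312.34119833 174.17730087] [198.60747091 185.06543478]
```

View pics/w5.png

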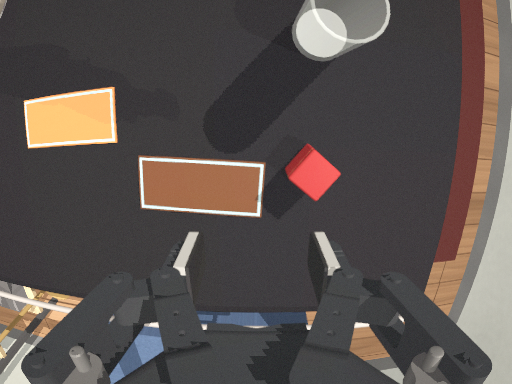

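```bash
cat > fit.py <<'E'
from h import *
from scipy.optimize import minimize
def box(x,y,yaw,w,l,h,z0=0):
    c,s=np.cos(yaw),np.sin(yaw)
    return [(x+c*a-s*b,y+s*a+c*b,z) for z in(z0,z0+h) for a,b in((-l/2,-w/2),(l/2,-w/2),(l/2,w/2),(-l/2,w/2))]
def fit_mask(big,s,T,parts,p0):
    def cost(p):
        m=np.zeros(big.shape,np.uint8)
        for pts in parts(*p):
            q=np.array([wproj(T,t) for t in pts]); h=cv2.convexHull(np.float32((q+.5)*s-.5))
            cv2.fillPoly(m,[np.int32(np.round(h*16))],1,shift=4)
        return float(np.sum(m!=big))/np.sum(big)
    best=None
    st=np.array([.004,.004,np.radians(5)])
    sim=np.array([p0]+[np.array(p0)+st*e for e in np.eye(3)])
    return minimize(cost,p0,method='Nelder-Mead',options=dict(initial_simplex=sim,xatol=1e-4,fatol=1e-5,maxiter=200))
E
python3 - <<'E'
from fit import *
from seg import blob
T=np.load('T5.npy'); im=cv2.imread('pics/w5.png'); s=4
big=cv2.resize(im,None,fx=s,fy=s,interpolation=cv2.INTER_CUBIC).astype(int)
m=((big[:,:,2]>80)&(big[:,:,1]<.5*big[:,:,2])&(big[:,:,0]<.5*big[:,:,2])).astype(np.uint8)
m[:, :280*s]=0; m[:,345*s:]=0; m[:140*s]=0; m[205*s:]=0
for y0 in (-40,-10,20):
    r=fit_mask(m,s,T,lambda x,y,a:[box(x,y,a,.048,.048,.052)],[.609,-.340,np.radians(y0)])
    print(r.x[:2].round(4),np.degrees(r.x[2]).round(1),round(r.fun,4))
ct=blob(im,198,185); W=np.array([wray(T,a,b,.003)[:2] for a,b in ct]).astype(np.float32)*1000
mm=cv2.moments(W.reshape(-1,1,2)); q=cv2.minAreaRect(W); print(q,mm['m10']/mm['m00'],mm['m01']/mm['m00'])
print(robot.inverse_kinematics([.6,-.34,.025],[180,0,90]),robot.current_joint_positions())
E
```

```text
[ 0.6125 -0.3421] -39.8 0.0305
[ 0.6127 -0.3424] -40.2 0.034
[ 0.6128 -0.3422] 50.6 0.0312Traceback (most recent call last):
  File "<stdin>", line 10, in <module>
  File "h.py", line 21, in wray
    c=vision.calibration('wrist');K=c['mtx'];C=T@c['T_tool_cam']
ValueError: time passes only in moves, steps and waits
```

```bash
sed -i "s/^import cv2, numpy as np/import cv2, numpy as np\n_cal={}\ndef CAL(n):\n    if n not in _cal: _cal[n]=vision.calibration(n)\n    return _cal[n]/; s/c=vision.calibration(\(name\|'wrist'\))/c=CAL(\1)/" h.py
python3 - <<'E'
from h import *
from seg import blob
T=np.load('T5.npy'); im=cv2.imread('pics/w5.png')
ct=blob(im,198,185); W=np.array([wray(T,a,b,.003)[:2] for a,b in ct]).astype(np.float32)*1000
mm=cv2.moments(W.reshape(-1,1,2)); q=cv2.minAreaRect(W); print(q,mm['m10']/mm['m00'],mm['m01']/mm['m00'])
pick(.6127,-.3422,.026,50.1,.15)
lift(.26,.2)
E
```

```text
((460.8243408203125, -370.689453125), (82.03189086914062, 181.51341247558594), 86.26756286621094) 460.83201755541603 -370.5521543297587
gap 0.5565453029565434 t 20.275 [ 0.61318635 -0.34235059  0.02678005]
lift gap 0.5536791909281094 [ 0.05384229 -0.199708   -1.81315147] 21.5917
```

Run:
```python
from fit import *
place(.6167,.1585,.0295,76.5,.26)
robot.line_to([.6167,.1585,.16],None,velocity=.2)
print(robot.current_time_s())
T=wrist_T();im=vision.grab_frame('wrist')[:,:,::-1].copy(); np.save('T6.npy',T); cv2.imwrite('pics/w6.png',im)
big=cv2.resize(im,None,fx=3,fy=3,interpolation=cv2.INTER_CUBIC)
x,y,a=.6167,.1585,np.radians(76.5)
b=box(x,y,a,.048,.048,.052,.003)
draw(big,T,b[:4]+b[:1],(0,255,255));draw(big,T,b[4:]+b[4:5])
p=wproj(T,(x,y,.036)); a,b=int(p[0]*3),int(p[1]*3)
cv2.imwrite('pics/w6b.png',big[max(b-220,0):b+220,a-250:a+250])
```

```text
hit True [0.61684693 0.15845038 0.02976266]
26.7167
```

View pics/w6b.png

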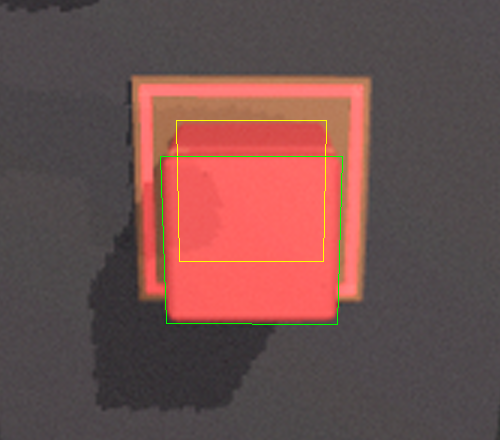

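View pics/w6.png

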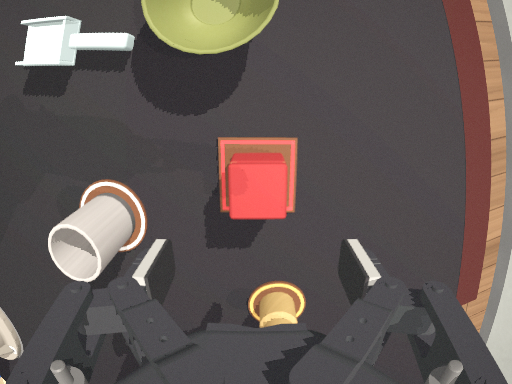

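Run:
```python
from h import *
robot.line_to([.6167,.1585,.25],None,velocity=.25)
robot.move_to([.47,.32,.25],[180,0,90]); T=wrist_T()
im=vision.grab_frame('wrist')[:,:,::-1].copy(); cv2.imwrite('pics/w7.png',im);np.save('T7.npy',T)
print(robot.current_time_s(),T[:3,3],wproj(T,(.456,.356,.01)))
```

```text
28.2 [0.47232491 0.31766892 0.24924994] [242.49589709 128.49300341]
```

View pics/w7.png

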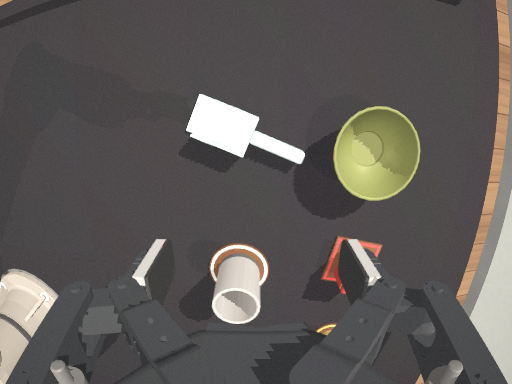

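Run:
```python
from fit import *
robot.pause(.1); T=wrist_T()
im=vision.grab_frame('wrist')[:,:,::-1].copy(); np.save('T7.npy',T); print(T[:3,3])
s=4
big=cv2.resize(im,None,fx=s,fy=s,interpolation=cv2.INTER_CUBIC).astype(int)
m=((big.min(2)>100)).astype(np.uint8)
m[:80*s]=0;m[175*s:]=0;m[:,:170*s]=0;m[:,315*s:]=0
def parts(x,y,a):
    d=np.array([np.cos(a),np.sin(a)]);c=np.array([x,y])
    h=c+d*-.040;p=c+d*.035
    return [box(*h,a,.016,.070,.020),box(*p,a,.050,.080,.030)]
best=None
for y0 in (145,155,165):
    r=fit_mask(m,s,T,parts,[.465,.35,np.radians(y0)]); print(r.x[:2].round(4),np.degrees(r.x[2]).round(1),round(r.fun,4))
    if best is None or r.fun<best.fun: best=r
x,y,a=best.x
v=big.astype(np.uint8).copy()
for b in parts(x,y,a):
    for pts in (b[:4]+b[:1],b[4:]+b[4:5]):
        q=np.array([wproj(T,t) for t in pts]); cv2.polylines(v,[np.int32((q+.5)*s)],False,(0,0,255),1)
cv2.imwrite('pics/w7b.png',v[80*s:190*s,170*s:350*s])
```

```text
[0.47253773 0.31764109 0.24940158]
[0.464  0.3482] 156.7 0.0624
[0.4643 0.3481] 156.7 0.063
[0.4637 0.348 ] 156.9 0.064
```

View pics/w7b.png

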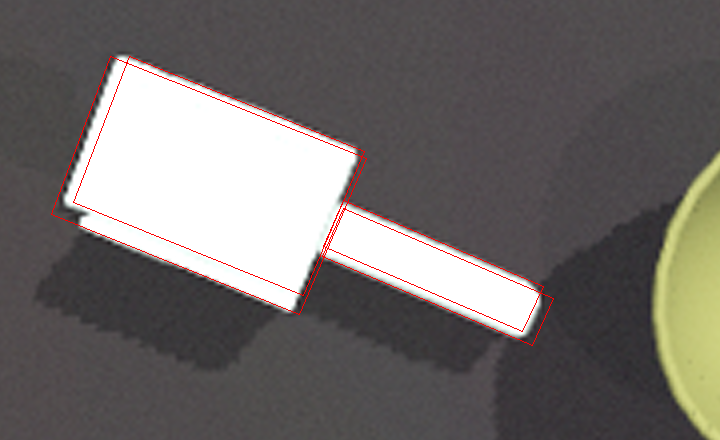

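Run:
```python
from h import *
print(robot.current_joint_positions())
for p,ya in [((.4916,.3362,.021),156.8),((.4309,-.3687,.024),-3.7),((.4907,-.3725,.024),176.3)]:
    print(robot.inverse_kinematics(list(p),[180,0,ya]))
pick(.4916,.3362,.021,156.8,.12,opening=.5,force=60)
lift(.10)
T=wrist_T();im=vision.grab_frame('wrist')[:,:,::-1].copy(); np.save('T8.npy',T); cv2.imwrite('pics/w8.png',im)
```

```text
[  1.9158832   30.35584021 -57.79802996  81.78305707  25.61150463
  81.79952909 -56.17207602]
[  1.19610032  51.39787749 -60.2462253   92.83165756  48.3238918
  65.27993953  -4.66953502]
[ 60.08789961  36.12326457 -29.93446278  98.20551944  22.04243878
  51.61552524 -72.66858307]
[ 72.34203587  54.24744663 -62.4622711   89.09504621  50.64525599
  68.53515991  86.34023083]
gap 0.1624091017208442 t 31.0917 [0.49215731 0.33686726 0.02218812]
lift gap 0.1633682494593257 [-0.61221317 -0.28603574 -1.4531361 ] 31.7667
```

View pics/w8.png

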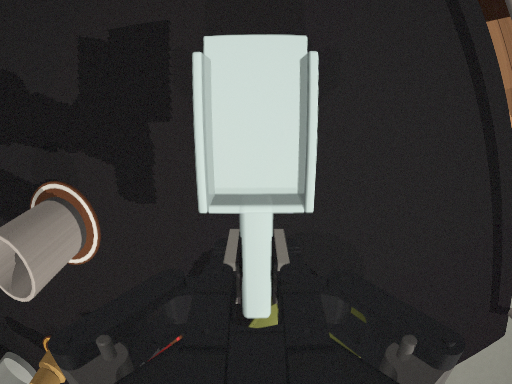

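Run:
```python
from h import *
T=np.load('T8.npy'); Ti=np.linalg.inv(T); zb=T[2,3]-.0222
print(T[2,3])
for n,(u,v),z in [('junction top of pan rear wall bottom/handle',(257,212),zb+.02),('handle end top',(257,317),zb+.02),('lip bottom',(256,37),zb),('side wall rear top L',(201,213),zb+.03),('R',(315,213),zb+.03),('wall front L',(194,53),zb+.03),('wall front R',(317,53),zb+.03)]:
    P=wray(T,u,v,z); print(n,(Ti@np.r_[P,1])[:3].round(4))
```

```text
0.09904376137225156
junction top of pan rear wall bottom/handle [0.025  0.0006 0.0022]
handle end top [-0.0394  0.0007  0.0022]
lip bottom [0.1071 0.0002 0.0222]
side wall rear top L [ 0.0284 -0.0236 -0.0077]
R [ 0.0284  0.0257 -0.0078]
wall front L [ 0.0952 -0.0241 -0.0077]
wall front R [ 0.0951  0.0241 -0.0078]
```

Run:
```python
from h import *
lift(.22,.2)
a=np.radians(-3.7); x=.4608-.031*np.cos(a); y=-.3706-.031*np.sin(a); O=[180,0,-3.7]
robot.move_to([x,y,.22],O)
robot.line_to([x,y,.04],O,velocity=.15)
print(robot.line_to([x,y,.0245],O,velocity=.03,f_stop=8),robot.current_tool_pos(),robot.current_eef_rot(),robot.current_finger_gap())
fingers.gripper_to(.5)
robot.line_to([x,y,.2],O,velocity=.2)
robot.pause(.2);print(robot.current_time_s())
T=wrist_T();im=vision.grab_frame('wrist')[:,:,::-1].copy(); np.save('T9.npy',T); cv2.imwrite('pics/w9.png',im)
```

```text
lift gap 0.1710347149127672 [ 0.41651874 -1.30240819 -1.12534381] 32.5667
True [ 0.42950961 -0.36860926  0.02514791] [-1.79995677e+02  4.96171256e-02 -3.71066809e+00] 0.16971216390614027
38.5333
```

View pics/w9.png

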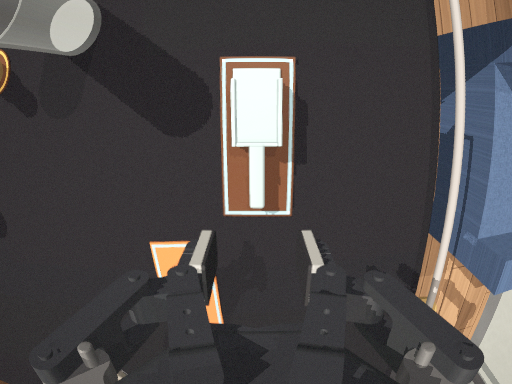

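Run:
```python
from h import *
T=np.load('T9.npy'); c=np.array([.4608,-.3706]);a=np.radians(-3.7);R=np.array([[np.cos(a),np.sin(a)],[-np.sin(a),np.cos(a)]])
for n,(u,v),z in [('lip',(257,69),.003),('end',(257,208),.013),('L',(231,110),.033),('R',(283,110),.033),('matfar',(257.5,57.5),.003),('matnear',(257.5,215.5),.003)]:
    print(n,(R@(wray(T,u,v,z)[:2]-c)).round(4))
robot.line_to([.43,-.3687,.25],None,velocity=.25)
robot.move_j([70.2,17.8,.8,86.6,-.25,75.6,-1.56])
robot.pause(.2)
im=vision.grab_frame('top');o=cv2.imread('pics/top0.png')
cv2.imwrite('pics/top9.png',im[:,:,::-1]); d=cv2.absdiff(o,im[:,:,::-1].copy())
print('bowl diff',d[100:150,108:160].mean(),'jug diff',d[92:145,295:340].mean())
s=vision.grab_frame('scene'); cv2.imwrite('pics/scene9.png',s[:,:,::-1]); print(robot.current_time_s())
cv2.imwrite('pics/top9b.png',cv2.resize(im[85:235,110:430,::-1],None,fx=2.5,fy=2.5,interpolation=cv2.INTER_CUBIC))
```

```text
lip [ 0.0754 -0.0001]
end [-0.0767 -0.0002]
L [0.0325 0.0251]
R [ 0.0325 -0.0253]
matfar [ 0.088  -0.0006]
matnear [-0.09   -0.0008]
bowl diff 0.6078205128205129 jug diff 0.5310971348707197
40.4417
```

View pics/top9b.png

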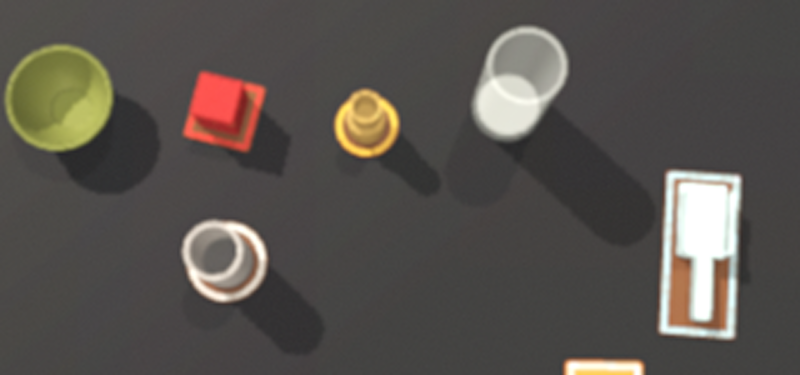

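View pics/scene9.png

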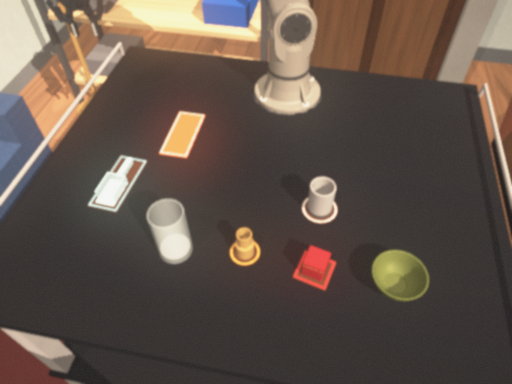

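```bash
python3 -c "
from station import *
workorder.close_job()"
```

```text
the job is handed in; nothing more can be done
```

I set the tumbler, brass measure, tin and scoop on their mats in that order, let go of each, and handed the job in after about 40 s of robot time (limit 125 s).

- **Tumbler, measure and tin:** wrist-camera overlays after each release showed them upright and centred to about 1–2 mm. The tin is square with its outline to about a degree, judged by eye.
- **Scoop:** it lies flat on the brown long mat, not the orange look-alike. It measured within about 1 mm of centre, with its handle towards the robot.
- **Jug and bowl:** the top picture shows them essentially unchanged from the start.

**Disagreements along the way:**
- The recogniser's first top-view hit for the scoop mat was the orange one, so I chose the brown one by colour and an enlarged crop.
- The top and scene cameras differed by about 2 mm, so I used the wrist camera for the final positions.
- The first scene-camera outline of the scoop mat was bad, so I discarded it.

No final check failed.

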